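Clamp a jam jar and unscrew its tight lid

TASK

Clamp the jam jar in its stand: press the round mushroom knob beside it fully down and, keeping it pressed, turn it clockwise (seen from above) to its stop, so that it stays locked down and the jaw grips the jar. Then unscrew the jar's tight lid counter-clockwise until the thread comes free, lift it straight up and finish while still holding it level and centred over the open jar, its lower edge about 2 cm above the mouth. Leave the jar clamped, do not pull it out of the stand, and do not shift the spice jar, tumbler and tin around it.

Things in the scene. Friction and masses are not known exactly. Their poses are not given: they have to be found in the camera images.
- stand: Grey clamp stand fixed to the worktop, foot 100 x 235 x 12 mm; origin at the underside's centre (worktop level), z up, its own y runs along the length. The jar's centre line is at y = -60 mm, the knob's at y = +58 mm. Black V-block (top 48 mm above the worktop) behind the jar on the -y side; rubber jaw between jar and knob. Nothing but jar, lid and knob rises above 50 mm.
- jar_seat (a point): Point on the stand's foot, 12 mm above the worktop, where the centre of the jar's bottom belongs; axes as the stand.
- knob_grip (a point): Centre of the black mushroom knob's gripping band (44 mm diameter, knob head 26 mm high, straight side 13 mm high; this point is 12.5 mm above the head's underside and 13.5 mm below its top, about 74 mm above the worktop when up). Grip it across any diameter; the housing's top is 33 mm below this point when up, 25 mm when pressed.
- lock_button (a joint): How far the mushroom knob is pressed: 0 up, 0.008 m fully down; the spring takes 4 N at first and about 9 N at the bottom. It must be pressed fully while it is turned: an inner pin bars turning otherwise. Once turned it stays locked down by itself at about 0.005 to 0.007 when let go.
- lock_knob (a joint): Turn of the mushroom knob: 0 unlocked, positive clockwise seen from above, 1.25 rad at the stop. Turning it (0.2 to 0.4 N m) drives the jaw 5 mm per rad against the jar, which has up to 4 mm of slack and is gripped with 10 to 30 N at the stop; the knob stays where it is left.
- jaw_pad: Rubber jaw pad, 34 x 8 x 26 mm, that presses on the jar's side; origin at the middle of its face to the jar.
- jar: Empty round glass jar, 66 mm diameter, 85 mm high to the mouth, about 0.35 kg, standing loose on the stand's foot (12 mm above the worktop) in the V-block; origin at the centre of its bottom, z up. Body straight to 54 mm, shoulder, 42 mm neck from 65 to 85 mm with three short thread ramps. Unclamped it spins with the lid.
- jar_mouth (a point): Centre of the jar's mouth (rim plane), 85 mm above the jar's bottom. A sprung rubber sealing ring rises up to 4.5 mm above the rim when the lid is off.
- jar_lid: The lid: origin at the centre of its lower edge, z up, x axis in line with the jar's x axis when it is screwed tight. It is pressed up by the sealing ring and takes about 0.3 to 0.7 N m to turn. Turned counter-clockwise seen from above it rises 2.5 mm and comes free between 65 and 95 degrees from tight (80 is best; at 98 degrees it meets a stop). Then it lifts off straight up.
- lid_center (a point): Centre of the jar's plain metal lid, 58 mm diameter and 26.5 mm high, ribbed round the side; the point is 13 mm above its lower edge and 13.5 mm below its top. Screwed tight its lower edge is 68 mm above the jar's bottom (top of lid 106 mm above the worktop).
- spice_jar: Bystander: glass spice jar with a screw cap, 45 mm diameter, 106 mm high; origin at its bottom centre.
- tumbler: Bystander: drinking glass, 81 mm diameter, 92 mm high; origin at its bottom centre.
- tin: Bystander: food tin, 75 mm diameter, 58 mm high; origin at its bottom centre.
Mind the look-alikes: they are no part of the job. Of the things that look like the jar_lid, the smaller one is meant. What is shaped like the jar but blue is not meant.

How it is judged:
On the way, in this order (a step that is already met when the one before it is completed fails the run):
1. the mushroom knob is pressed down (value of joint lock_button above 0.006 m and value of joint lock_knob below 0.6 rad), for 0.05 s.
2. the knob is turned to its stop and locked down, and the jaw grips the jar (value of joint lock_button above 0.004 m and value of joint lock_knob above 1.05 rad and contact force between jaw_pad and jar above 6 N), for 0.2 s.
3. the lid is unscrewed on the clamped jar until the thread is free (all of step 2 and angle between jar's own z axis and vertical below 0.1 rad and horizontal distance between jar and jar_seat below 0.012 m and z of jar in the frame of jar_seat below 0.006 m and angle between the x axis of jar and the x axis of jar_lid, either way round above 0.95 rad and z of jar_lid in the frame of jar below 0.085 m), for 0.1 s.
At the end, for the whole second after the job is handed in: Lid held still and level (0.2 rad) within 15 mm of the jar axis, lower edge 8 to 40 mm above the mouth, not touching the jar; knob turned past 1.05 rad and down past 4 mm, jaw pressing the jar with over 6 N; jar upright (0.1 rad) in its seat (12 mm sideways, 6 mm up) (all of step 2 and angle between jar's own z axis and vertical below 0.1 rad and horizontal distance between jar and jar_seat below 0.012 m and z of jar in the frame of jar_seat below 0.006 m and z of jar_lid in the frame of jar_mouth between 0.008 and 0.04 m and horizontal distance between lid_center and jar_mouth below 0.015 m and angle between jar_lid's own z axis and vertical below 0.2 rad and contact force between the fingers and jar_lid above 1 N and contact force between jar_lid and jar below 0.05 N and linear speed of jar_lid below 0.02 m/s); the arm keeps its last pose, push and grip.
It fails at once if the jar is pulled up or tipped in the stand (z of jar in the frame of jar_seat above 0.012 m or angle between jar's own z axis and vertical above 0.25 rad).
It fails at once if a bystander is shifted or tipped (distance of any of spice_jar, tumbler, tin from where it was at the start of the episode above 0.03 m or angle between any of spice_jar, tumbler, tin's own z axis and vertical above 0.3 rad).
It also fails if it takes over 45 s, if anything falls off the work surface, if the arm or the gripper's body presses on something with over 40 N, if the wrist force passes 120 N, or if a joint passes its speed limit or range.

ROBOT

A 6-joint arm with a two-finger parallel gripper is mounted at the origin on a cart in front of the work surface, level with it; the furniture and walls round the work are solid. World frame = base frame: x ahead of the robot, y to its left, z up, the work surface at z = 0. Lengths are in m, angles in rad, forces in N, time in s.
With the tool pointing down it reaches from about 0.25 to 0.725 m from the base axis. Payload 4 kg.
Tool frame: the origin (TCP) lies on the centre line of the jaws, within the pads' length; the fingertips stand 14 mm ahead of it and the grasp point (between the pads) lies 5 mm behind it; z points along the fingers, y is the line along which they close (so a half turn about z gives the same grasp; the last joint's range is limited). The gripper opens to 85 mm and grips with 20 to 120 N. Pads are 22 mm wide; open, the fingers measure 114 mm over their backs; the gripper's body (76 mm by 85 mm) begins 54 mm behind the grasp point. The pads swing forward as they close: fully open they stand 13 mm farther back than shut.
Start: joints at [-1.134, 0.241, 0.005, 1.335, 0, 1.571], TCP at [0.212, -0.453, 0.222] pointing down, gripper open.
Joint ranges: [-2.72, 2.72], [-1.05, 1.87], [-1.09, 1.28], [-1.99, 2.15], [-1.42, 1.44], [-3.14, 3.14]. Speed limits (rad/s): [2.79, 2.79, 3.14, 3.14, 3.14, 3.14].

INTERFACE

Orientations are given as a unit quaternion [x, y, z, w].
In Python, from station import sense, snapshot, camera_info, r, models gives the robot as it stands.
- The arm moves only by the shell command python3 -m handwheel 'ROWS' [FORCE]. ROWS is JSON, a list of rows, each a list of 7 numbers: the opening in per cent of the stroke, from 0 (shut) to 100 (fully open), then the shift along the tool's x, y, z in cm, then the turn, a rotation vector about the tool's x, y, z in rad. In form: [[jaw, x, y, z, ax, ay, az], ...]. A call has exactly 5 rows; each row shifts and turns the commanded pose from where the row before left it, along the tool's axes as they then stand; what a row does not reach is not made up. A row lasts 1/8 s, in which the tool goes at most 62.5 mm and 10.7 degrees, less where a joint would pass 70% of its speed; a pose out of reach is approached as far as the arm can. A call with a gripper value outside its range is refused whole. The fingers move at their own pace and stop on an object; FORCE is the grip in N (left out, the last holds). Time passes only in rows, so rows that do not move let the fingers close, or fill a call up. It gives the time, the measured TCP pose, the force, the opening and the grip force at its end, in the units of the state.
- sense(): the state, without advancing time (a new reading comes with each control period).
- snapshot(name): name is "scene" or "top" or "wrist"; returns the picture (384x512x3 uint8, red, green, blue); there is no depth.
- camera_info(name): a dict with "fov_y" (degrees; the focal length in pixels is half the picture's height over the tangent of half this angle, whatever the lens; pixels are square), "cx", "cy" (the principal point, pixels), "k1" (the pictures are not rectified: a ray, as slopes to the right and down, at radius r is drawn at 1 + k1 r^2 times it, then the intrinsics apply), "origin" and "attitude" of the camera in the world; the wrist camera has in their place "mount" (4x4, takes a point from camera to tool coordinates, whose origin is the TCP and whose axes are the flange's). Camera axes: x right, y up, looking along -z (the intrinsics and any distortion apply to the point x, -y, -z); pixel columns grow to the right and rows downward; lengths in m; the calibration is good to about 2 mm. A picture is of the moment at which its call begins: read the wrist's pose just before it. camera_info takes no time and is no camera call.
- r.sign_off(): hands the job in; it is judged then, once.
Trained networks look in the newest picture that a camera, given by its name, has taken for a name from the list of things; names that differ only in an ending like _2 or _b are one class to them, and where a whole thing is asked for, a point or a joint stands for the part that bears it (a point fixed in the world has none). Each returns a list of dicts, best first, with "p" (0 to 1); they miss things now and then, are a little off and sometimes report something else, mostly with a low value. They report only what shows in the picture. A call takes as long as a camera call. They do not tell look-alikes from the thing itself.
- models.cut_out(camera, query): "pixels" (384x512 bool, what is visible of it) and "rect" ([centre column, centre row, width, height] in pixels, round what is visible of it).
- models.landmark_of(camera, query): "location" ([row, column] in pixels: a listed point, or the origin of a listed thing).
The state is a dict: "time": time; "qpos": joint angles; "dq": joint speeds; "tau": joint torques, N m; "ee_pos": TCP position; "tool_rot": TCP orientation; "wrist_force": force on the tool from outside, world axes, zero at the start; "ft_torque": the same for the moment, N m; "width": opening from 0.0 (shut) to 1.0 (fully open); "gripper_force": force on a finger pad.
Only numpy, scipy, OpenCV 4.12 (cv2) and the standard library are available. Lean on these libraries where they do the work, as an engineer would, in place of code of your own. Each camera call takes 0.05 s, during which the arm holds its last target. There are 200 camera calls.

## Working session

There is one attempt and no reset: what is moved stays moved. The work goes in short steps, Python scripts to look and compute and a shell command to move; the robot and the scene stay as the last step left them, time stands still between calls to the robot, and variables do not carry over. Pictures are saved under pics/ and viewed, at most 13 in all, crops included, and the job is handed in when it is done.

```bash
mkdir -p pics; cat > h.py <<'E'
import numpy as np, cv2
from scipy.spatial.transform import Rotation as R
from station import sense, snapshot, camera_info, r, models
def cam(name):
    c=camera_info(name); f=192/np.tan(np.radians(c['fov_y'])/2)
    return c,f
def pose(name,s=None):
    c,f=cam(name)
    if 'mount' in c:
        s=s or sense(); T=np.eye(4); T[:3,:3]=R.from_quat(s['tool_rot']).as_matrix(); T[:3,3]=s['ee_pos']
        M=T@np.array(c['mount']); return M[:3,3],M[:3,:3]
    a=np.array(c['attitude'],float)
    return np.array(c['origin'],float),(R.from_quat(a).as_matrix() if a.size==4 else a.reshape(3,3))
def ray(name,row,col,s=None):
    c,f=cam(name);o,A=pose(name,s)
    d=np.array([(col-c['cx'])/f,(row-c['cy'])/f]);u=d.copy()
    for _ in range(20): u=d/(1+c['k1']*(u@u))
    v=A@np.array([u[0],-u[1],-1]); return o,v
def at(name,row,col,z,s=None):
    o,v=ray(name,row,col,s); return o+v*(z-o[2])/v[2]
def proj(name,p,s=None):
    c,f=cam(name);o,A=pose(name,s);q=A.T@(np.array(p)-o);u=np.array([q[0],-q[1]])/-q[2]
    u=u*(1+c['k1']*(u@u)); return u[1]*f+c['cy'],u[0]*f+c['cx']
def save(im,n): cv2.imwrite('pics/'+n,im[:,:,::-1])
E
python3 - <<'E'
from h import *
print(camera_info('top'),camera_info('scene'),camera_info('wrist'))
ims=[snapshot('top'),snapshot('scene')]
save(ims[0],'top.png');save(ims[1],'scene.png')
for cn in('top','scene'):
  for q,z in(('knob_grip',.074),('lid_center',.0925),('jar',.012),('stand',0),('jar_seat',.012),('spice_jar',0),('tumbler',0),('tin',0)):
    for d in models.landmark_of(cn,q)[:3]:
      print(cn,q,round(d['p'],2),np.round(d['location']),at(cn,*d['location'],z).round(3))
E
```

```text
{'fov_y': 45.28350733124297, 'cx': 257.33574889592427, 'cy': 197.92512859920876, 'k1': -0.14769011007840727, 'origin': array([ 0.36851133, -0.05108159,  1.269914  ]), 'attitude': array([-0.05576743,  0.05420425,  0.70752518, -0.70239591])} {'fov_y': 48.60787657097156, 'cx': 252.53631264499566, 'cy': 189.41563216220305, 'k1': -0.0185838136393134, 'origin': array([0.01643127, 0.6786932 , 1.04141931]), 'attitude': array([-0.12349367,  0.34929157,  0.88039585, -0.29605381])} {'fov_y': 68.35794351715901, 'cx': 257.8147825781893, 'cy': 189.07674100193233, 'k1': 0.013991818153164885, 'mount': array([[-6.81043165e-04,  9.47676055e-01,  3.19232878e-01,
         8.02788210e-02],
       [ 9.99999111e-01,  1.01132775e-03, -8.68859546e-04,
         1.34020568e-03],
       [-1.14624646e-03,  3.19232003e-01, -9.47675902e-01,
        -1.52549086e-01],
       [ 0.00000000e+00,  0.00000000e+00,  0.00000000e+00,
         1.00000000e+00]])}
top knob_grip 0.81 [198. 190.] [0.556 0.127 0.074]
top lid_center 0.83 [204. 287.] [ 0.538 -0.125  0.093]
top lid_center 0.63 [202. 232.] [0.544 0.017 0.093]
top lid
[... 414 characters left out ...]
57.] [0.653 0.235 0.   ]
scene knob_grip 0.54 [227. 222.] [0.561 0.128 0.074]
scene lid_center 0.67 [201. 252.] [0.543 0.01  0.093]
scene lid_center 0.67 [192. 270.] [ 0.521 -0.052  0.093]
scene jar 0.86 [216. 308.] [ 0.409 -0.102  0.012]
scene jar 0.6 [220. 252.] [0.542 0.015 0.012]
scene stand 0.59 [160. 267.] [ 0.673 -0.246  0.   ]
scene stand 0.43 [253. 177.] [0.648 0.241 0.   ]
scene jar_seat 0.81 [219. 252.] [0.543 0.013 0.012]
scene spice_jar 0.63 [158. 270.] [ 0.669 -0.264  0.   ]
scene spice_jar 0.34 [208. 253.] [ 0.575 -0.036  0.   ]
scene tumbler 0.74 [164. 316.] [ 0.518 -0.334  0.   ]
scene tin 0.56 [252. 177.] [0.65  0.237 0.   ]
scene tin 0.53 [204. 250.] [ 0.594 -0.044  0.   ]
```

View pics/top.png

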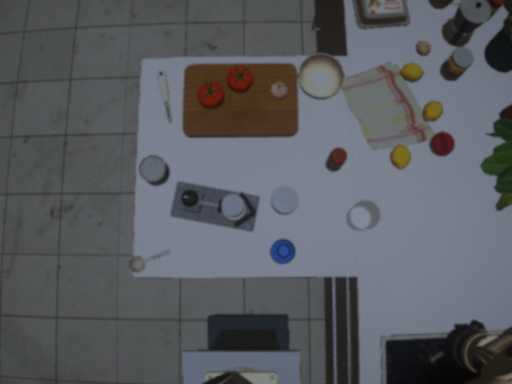

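View pics/scene.png

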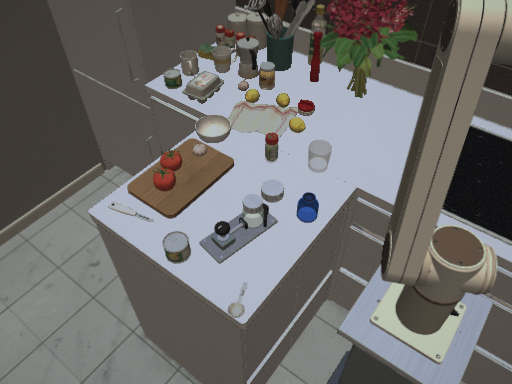

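The jar and lid candidates, in top-view pixels:
- The lid-like things are (232,204), sitting on the jar in the stand, and (285,200), wider and lying on the worktop. The smaller one, on the stand, is the one meant.
- The blue jar-like thing at (283,251) is not meant. The clear jar in the stand is.

The knob is at (190,198). I'll confirm with a wrist crop from above.

```bash
python3 - <<'E'
from h import *
s=sense(); M=R.from_quat(s['tool_rot']).as_matrix(); print(M.round(3),s['qpos'],s['ee_pos'],s['width'],s['time'])
d=np.array([.545,.065,.24])-s['ee_pos']; print((M.T@d*100).round(2))
E
```

```text
[[ 0.906  0.423  0.   ]
 [ 0.423 -0.906 -0.   ]
 [ 0.     0.    -1.   ]] [-1.13400214e+00  2.40580548e-01  5.02306417e-03  1.33522050e+00
  3.69701723e-06  1.57083174e+00] [ 0.21152063 -0.45305828  0.22232501] 0.9961577792677416 0.9
[ 52.13 -32.84  -1.77]
```

```bash
python3 -m handwheel '[[100,4,-2.5,-1,0,0,0],[100,5.2,-3.3,-0.8,0,0,0],[100,5.2,-3.3,0,0,0,0],[100,5.2,-3.3,0,0,0,0],[100,5.2,-3.3,0,0,0,0]]'; python3 -m handwheel '[[100,5.2,-3.3,0,0,0,0],[100,5.2,-3.3,0,0,0,0],[100,5.2,-3.3,0,0,0,0],[100,5.2,-3.3,0,0,0,0],[100,5.2,-3.3,0,0,0,0]]'; python3 -m handwheel '[[100,1.3,-0.6,0,0,0,0],[100,0,0,0,0,0,0],[100,0,0,0,0,0,0],[100,0,0,0,0,0,0],[100,0,0,0,0,0,0]]'
python3 - <<'E'
from h import *
s=sense(); print(s['ee_pos'],s['qpos'],s['wrist_force'])
im=snapshot('wrist'); save(im,'w1.png')
for q,z in(('knob_grip',.074),('lid_center',.0925),('jar_seat',.012),('jar_mouth',.097)):
    for d in models.landmark_of('wrist',q)[:3]: print(q,round(d['p'],2),np.round(d['location']),at('wrist',*d['location'],z,s).round(4))
for q,z in(('knob_grip',.0875),('jar_lid',.106)):
    for d in models.cut_out('wrist',q)[:3]: print(q,round(d['p'],2),np.round(d['rect']),d['pixels'].sum())
E
```

```text
time: 1.52
ee_pos: [0.3707, -0.2043, 0.2406]
tool_rot: [0.976, 0.216, 0.0, 0.0]
wrist_force: [1.4, 0.4, 0.7]
width: 0.998
gripper_force: 0.0
time: 2.15
ee_pos: [0.5366, 0.0555, 0.2405]
tool_rot: [0.976, 0.217, 0.0, 0.0]
wrist_force: [0.3, -0.6, 0.6]
width: 0.997
gripper_force: 0.0
time: 2.78
ee_pos: [0.5445, 0.0634, 0.2407]
tool_rot: [0.976, 0.216, 0.0, 0.0]
wrist_force: [-0.5, -1.1, -0.2]
width: 1.0
gripper_force: 0.0
[0.54452688 0.06342448 0.24074334] [ 1.15978997e-01  3.30510704e-01  1.75156465e-01  1.41497036e+00
 -4.41597853e-05  2.82261320e+00] [-0.45339578 -1.06316575 -0.23215583]
knob_grip 0.85 [135. 207.] [0.5547 0.129  0.074 ]
knob_grip 0.67 [193. 290.] [0.5328 0.0131 0.074 ]
lid_center 0.97 [205. 379.] [ 0.5675 -0.0805  0.0925]
lid_center 0.63 [197. 292.] [0.5337 0.0136 0.0925]
jar_seat 0.17 [169. 270.] [0.5353 0.0393 0.012 ]
jar_mouth 0.85 [310. 337.] [ 0.4222 -0.1075  0.097 ]
knob_grip 0.64 [208. 135.  45.  42.] 1372
jar_lid 0.68 [481. 300.  62.  86.] 3297
jar_lid 0.58 [383. 203.  62.  51.] 2712
```

View pics/w1.png

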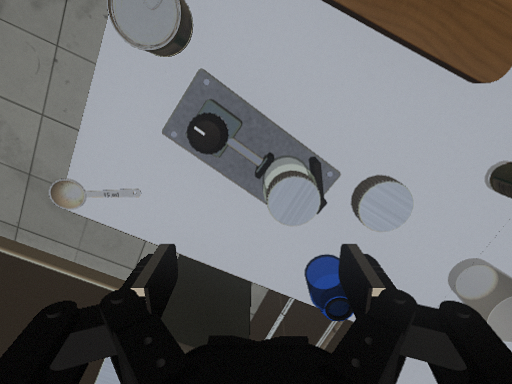

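The wrist view shows the knob at (208,133), the smaller lid on the clear jar in the stand at (293,198), the larger lid flat on the worktop at (383,204), and the blue jar at (326,285). The target lid is the one at (293,198). Confirming crop next, while I move over the knob.

```bash
python3 - <<'E'
import cv2
im=cv2.imread('pics/w1.png')[60:340,150:450]; cv2.imwrite('pics/c1.png',cv2.resize(im,None,fx=2.1,fy=2.1,interpolation=cv2.INTER_CUBIC))
E
python3 -m handwheel '[[100,1.9,-2.7,3,0,0,0],[100,1.85,-2.7,3,0,0,0],[100,0,0,1.5,0,0,-0.17],[100,0,0,1.5,0,0,-0.17],[100,0,0,0,0,0,-0.17]]'; python3 -m handwheel '[[100,0,0,0,0,0,-0.17],[100,0,0,0,0,0,-0.17],[100,0,0,0,0,0,-0.17],[100,0,0,0,0,0,-0.17],[100,0,0,0,0,0,-0.17]]';python3 -m handwheel '[[100,0,0,0,0,0,-0.17],[100,0,0,0,0,0,-0.17],[100,0,0,0,0,0,0],[100,0,0,0,0,0,0],[100,0,0,0,0,0,0]]'
python3 - <<'E'
from h import *
s=sense(); print(s['ee_pos'],s['qpos'],s['wrist_force'])
im=snapshot('wrist'); save(im,'w2.png')
M=R.from_quat(s['tool_rot']).as_matrix()
for q,z in(('knob_grip',.074),('lid_center',.0925)):
    for d in models.landmark_of('wrist',q)[:3]:
        p=at('wrist',*d['location'],z,s); print(q,round(d['p'],2),np.round(d['location']),p.round(4),(M.T@(p-s['ee_pos'])*100).round(2))
for d in models.cut_out('wrist','knob_grip')[:2]: print(np.round(d['rect']),d['p'])
E
```

```text
time: 3.75
ee_pos: [0.5548, 0.1294, 0.1485]
tool_rot: [0.889, 0.459, -0.002, -0.0]
wrist_force: [-0.8, 0.4, 0.8]
width: 1.001
gripper_force: 0.0
time: 4.38
ee_pos: [0.556, 0.1295, 0.1502]
tool_rot: [0.621, 0.784, -0.0, -0.0]
wrist_force: [-1.2, 0.2, 0.2]
width: 1.005
gripper_force: 0.0
time: 5.0
ee_pos: [0.556, 0.1294, 0.1503]
tool_rot: [0.482, 0.876, -0.0, -0.0]
wrist_force: [0.1, 0.8, -0.6]
width: 1.0
gripper_force: 0.0
[0.5559668  0.12938859 0.15028516] [2.28643884e-01 4.18789892e-01 6.74681570e-02 1.21953378e+00
 2.39648296e-05 1.23465923e+00] [ 0.07341542  0.79853116 -0.62051297]
knob_grip 0.86 [194. 261.] [0.5569 0.1293 0.074 ] [-0.06  0.08  7.63]
knob_grip 0.47 [245. 190.] [0.5286 0.0529 0.074 ] [-5.   -6.4   7.63]
lid_center 0.56 [291. 169.] [0.5334 0.0137 0.0925] [-8.57 -8.1   5.78]
[259. 197.  50.  54.] 0.65
[228. 202. 202. 195.] 0.38
```

View pics/c1.png

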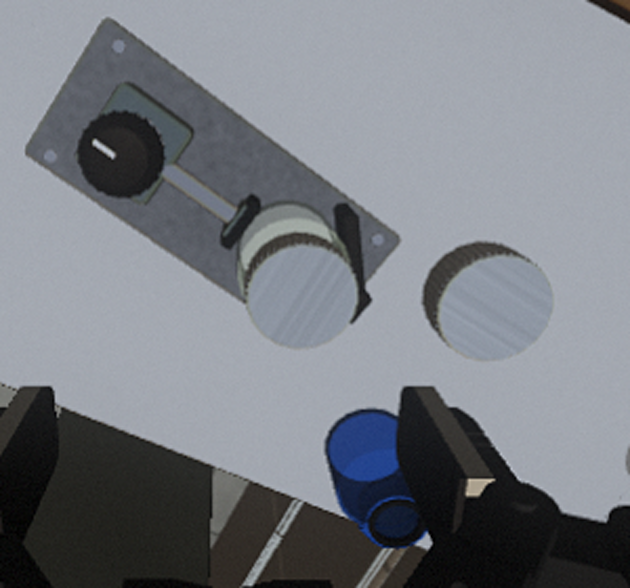

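View pics/w2.png

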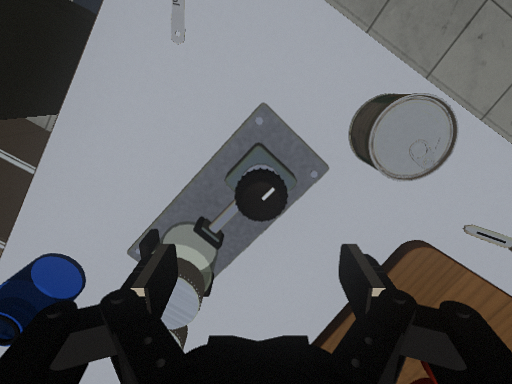

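The crop confirms it: the meant lid is the ribbed one on the clear jar in the stand, and the loose one at right is larger. In w2 the knob is centred under the jaws at (261,194), so I descend and grip.

```bash
python3 -m handwheel '[[100,0,0,3,0,0,0],[100,0,0,3,0,0,0],[100,0,0,1.5,0,0,0],[100,0,0,0.5,0,0,0],[100,0,0,0,0,0,0]]' 60; python3 -m handwheel '[[45,0,0,0,0,0,0],[30,0,0,0,0,0,0],[30,0,0,0,0,0,0],[30,0,0,0,0,0,0],[30,0,0,0,0,0,0]]' 60
```

```text
time: 5.82
ee_pos: [0.5564, 0.1294, 0.0707]
tool_rot: [0.482, 0.876, 0.0, 0.0]
wrist_force: [-0.5, -0.1, -0.2]
width: 0.998
gripper_force: 0.0
time: 6.45
ee_pos: [0.5579, 0.1299, 0.0723]
tool_rot: [0.482, 0.876, 0.002, 0.002]
wrist_force: [2.0, 1.4, 6.8]
width: 0.302
gripper_force: 3.3
```

```bash
python3 - <<'E'
from h import *
s=sense(); print(s['wrist_force'],s['ft_torque'],s['width'],s['gripper_force'],s['ee_pos'])
im=snapshot('wrist'); im2=snapshot('scene')
r,c=map(int,proj('scene',[.556,.1,.06])); a=cv2.resize(im2[r-50:r+50,c-50:c+50],(384,384),interpolation=cv2.INTER_CUBIC)
save(np.hstack([im[:,:410],a]),'w3.png')
E
```

```text
[1.99020464 1.37760883 6.80506719] [ 0.22845356 -0.26668823  0.02278707] 0.30151855094994556 3.293545691685722 [0.5578572  0.12991022 0.07225703]
```

View pics/w3.png

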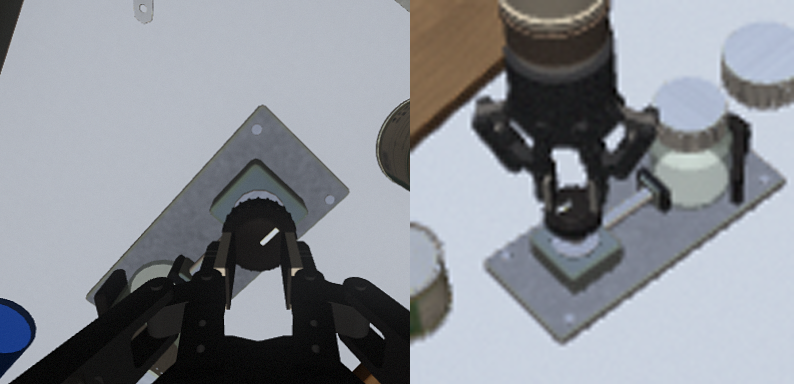

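```bash
python3 - <<'E'
from h import *
s=sense()
M=R.from_quat(s['tool_rot']).as_matrix();e=np.array(s['ee_pos'])
for z in(0,.014): print(proj('wrist',e+M@[0,0,z],s), proj('wrist',e+M@[0,.013,z],s))
for q,z in(('knob_grip',.074),('lid_center',.0925)):
  for d in models.landmark_of('wrist',q)[:2]:
        p=at('wrist',*d['location'],z,s); print(q,round(d['p'],2),np.round(d['location']),p.round(4),(M.T@(p-e)*100).round(2))
p=at('wrist',229,262,.0875,s);print(p,(M.T@(p-e)*100))
print(camera_info('wrist')['mount'][:3,3])
E
```

```text
(np.float64(235.3884014040931), np.float64(261.2697212798744)) (np.float64(235.38440856238668), np.float64(282.8460818167017))
(np.float64(225.14103063430713), np.float64(261.0283879714348)) (np.float64(225.13562149838526), np.float64(281.0436145710492))
knob_grip 0.63 [232. 261.] [0.5558 0.1327 0.074 ] [ 0.34 -0.02 -0.17]
lid_center 0.81 [378. 130.] [0.5361 0.0105 0.0925] [-8.91 -8.23 -2.04]
[0.55154375 0.14002433 0.0875    ] [ 1.19165921  0.0184694  -1.52145673]
[ 0.08099325 -0.00196658 -0.15255366]
```

```bash
python3 - <<'E'
from h import *
s=sense();e=np.array(s['ee_pos'])
M=R.from_quat(s['tool_rot']).as_matrix()
r0,c0=map(int,proj('scene',[.556,.1,.06]))
f=lambda p:tuple(np.round(((c-(c0-50))*3.84+410,(r-(r0-50))*3.84) ) for r,c in [proj('scene',p)])[0]
for z in(0,.014): print('tool',z,f(e+M@[0,.013,z]),f(e+M@[0,-.013,z]))
for z in(.0615,.074,.0875):print('knob',z,f([.556,.129,z]),f([.556+.022,.129,z]),f([.556-.022,.129,z]))
obs=[(o,v/np.linalg.norm(v)) for o,v in(ray('top',198,190),ray('scene',227,222))]
A=sum(np.eye(3)-np.outer(v,v) for o,v in obs);b=sum((np.eye(3)-np.outer(v,v))@o for o,v in obs);print(np.linalg.solve(A,b))
E
```

```text
tool 0 [557. 208.] [591. 210.]
tool 0.014 [558. 219.] [592. 221.]
knob 0.0615 [578. 218.] [556. 204.] [600. 232.]
knob 0.074 [577. 208.] [554. 194.] [599. 222.]
knob 0.0875 [575. 196.] [553. 183.] [598. 210.]
[0.55855085 0.12916007 0.07662759]
```

```bash
python3 -m handwheel '[[100,0,0,0,0,0,0],[100,0,0,0,0,0,0],[100,0,0,0,0,0,0],[100,0,0,0,0,0,0],[100,0,0,0,0,0,0]]' 60
python3 - <<'E'
from h import *
a=snapshot('wrist')[100:380,100:420]; im2=snapshot('scene')
r,c=map(int,proj('scene',[.556,.1,.06])); b=cv2.resize(im2[r-40:r+40,c-45:c+35],(392,392),interpolation=cv2.INTER_CUBIC)
save(np.hstack([cv2.resize(a,(400,392)),b]),'w4.png')
E
```

```text
time: 7.28
ee_pos: [0.5558, 0.1293, 0.07]
tool_rot: [0.482, 0.876, -0.0, -0.0]
wrist_force: [-0.7, -0.3, -0.4]
width: 0.998
gripper_force: 0.0
```

View pics/w4.png

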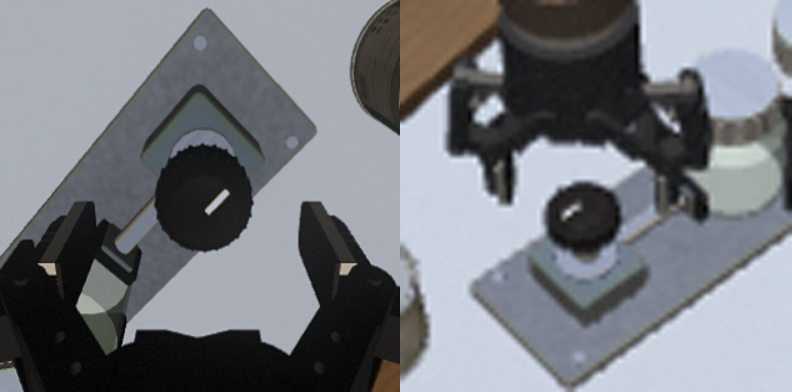

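Closed, the tips had ended at about TCP level, so they slid onto the knob's domed top. I'll go 1 cm lower and grip again.

```bash
python3 -m handwheel '[[100,0.1,0,0.5,0,0,0],[100,0.1,0,0.5,0,0,0],[70,0,0,0,0,0,0],[45,0,0,0,0,0,0],[45,0,0,0,0,0,0]]' 60; python3 -m handwheel '[[40,0,0,0,0,0,0],[40,0,0,0,0,0,0],[40,0,0,0,0,0,0],[40,0,0,0,0,0,0],[40,0,0,0,0,0,0]]' 60
```

```text
time: 8.0
ee_pos: [0.5569, 0.1322, 0.0616]
tool_rot: [0.481, 0.877, 0.002, 0.001]
wrist_force: [1.6, 3.3, 4.2]
width: 0.477
gripper_force: 60.0
time: 8.62
ee_pos: [0.5568, 0.1322, 0.0615]
tool_rot: [0.481, 0.877, 0.002, 0.001]
wrist_force: [4.0, 3.5, 2.8]
width: 0.471
gripper_force: 60.0
```

```bash
python3 -m handwheel '[[40,0,0,0,0,0,0],[40,0,0,0.4,0,0,0],[40,0,0,0.4,0,0,0],[40,0,0,0.3,0,0,0],[40,0,0,0.2,0,0,0]]' 100
```

```text
time: 9.25
ee_pos: [0.5572, 0.1322, 0.0536]
tool_rot: [0.481, 0.877, 0.003, 0.002]
wrist_force: [-9.2, 1.0, 40.5]
width: 0.457
gripper_force: 104.3
```

```bash
python3 -m handwheel '[[40,0,0,-0.25,0,0,0],[40,0,0,0,0,0,0.1],[40,0,0,0,0,0,0.15],[40,0,0,0,0,0,0.15],[40,0,0,0,0,0,0.15]]' 100;python3 -c "
from h import *
s=sense();print(s['ee_pos'],s['wrist_force'],s['ft_torque'],s['width'],s['qpos'][5])"
```

```text
time: 9.88
ee_pos: [0.5577, 0.1325, 0.0539]
tool_rot: [0.703, 0.711, 0.004, 0.001]
wrist_force: [0.2, 4.4, 18.3]
width: 0.456
gripper_force: 101.8
[0.55767086 0.13253424 0.05391485] [ 0.16435464  4.42723766 18.33210799] [0.73947584 0.20418903 0.19273655] 0.45609154506133137 1.7910174893621083
```

```bash
python3 -m handwheel '[[40,0,0,0,0,0,0.15],[40,0,0,0,0,0,0.15],[40,0,0,0,0,0,0.15],[40,0,0,0,0,0,0.15],[40,0,0,0,0,0,0.1]]' 100;python3 -c "
from h import *
s=sense();print(s['ee_pos'],s['wrist_force'],s['ft_torque'],s['width'],s['qpos'][5])"
```

```text
time: 10.5
ee_pos: [0.5587, 0.1323, 0.0539]
tool_rot: [0.904, 0.428, 0.005, 0.001]
wrist_force: [1.9, 3.0, 17.3]
width: 0.459
gripper_force: 101.6
[0.55871595 0.13233398 0.05394627] [ 1.91539464  3.00538662 17.32292617] [ 0.69528715 -0.22201265  0.39827045] 0.4585684850275976 2.4893455086057896
```

```bash
python3 -m handwheel '[[40,0,0,0,0,0,0.1],[40,0,0,0,0,0,0.05],[40,0,0,0,0,0,0],[40,0,0,0,0,0,0],[40,0,0,0,0,0,0]]' 100;python3 -c "
from h import *
s=sense();print(s['ee_pos'],s['wrist_force'],s['ft_torque'],s['width'],s['qpos'][5])"
```

```text
time: 11.12
ee_pos: [0.5589, 0.1322, 0.054]
tool_rot: [0.931, 0.364, 0.005, 0.001]
wrist_force: [2.0, -0.1, 15.7]
width: 0.459
gripper_force: 102.7
[0.55888281 0.13224733 0.05397494] [ 1.96027448 -0.08389396 15.66546937] [ 0.25596262 -0.40347062  2.72686878] 0.458634472785526 2.6293160189844555
```

Torque is 2.7 N m, so the knob is at its stop. Next I relax the twist, release, rise and move toward the lid.

```bash
python3 -m handwheel '[[40,0,0,-0.1,0,0,-0.12],[70,0,0,-0.1,0,0,0],[100,0,0,0,0,0,0],[100,0,0,0,0,0,0],[100,0,0,0,0,0,0]]'; python3 -m handwheel '[[100,0,0,-3,0,0,0],[100,0,0,-4,0,0,0],[100,0,0,-5,0,0,0],[100,0,0,-1,0,0,0],[100,0,0,0,0,0,0]]'
python3 - <<'E'
from h import *
s=sense(); e=s['ee_pos'];M=R.from_quat(s['tool_rot']).as_matrix(); print(e,M.round(3),s['wrist_force'])
print('to lid',(M.T@(np.array([.537,.012,.18])-e)*100).round(2))
E
```

```text
time: 11.75
ee_pos: [0.5541, 0.1306, 0.051]
tool_rot: [0.91, 0.415, -0.001, -0.0]
wrist_force: [-0.2, 0.5, -0.2]
width: 0.998
gripper_force: 0.0
time: 12.38
ee_pos: [0.5552, 0.131, 0.1822]
tool_rot: [0.91, 0.415, 0.001, 0.0]
wrist_force: [0.2, -0.2, -0.2]
width: 0.998
gripper_force: 0.0
[0.55515111 0.13103076 0.18215374] [[ 0.655  0.756  0.001]
 [ 0.756 -0.655  0.   ]
 [ 0.001  0.001 -1.   ]] [ 0.16488231 -0.19602003 -0.23613661]
to lid [-10.18   6.42   0.21]
```

```bash
python3 -m handwheel '[[100,-3.5,2.1,0,0,0,0],[100,-3.4,2.1,0,0,0,0],[100,-3.3,2.2,0,0,0,0],[100,0,0,0,0,0,0],[100,0,0,0,0,0,0]]'
python3 - <<'E'
from h import *
s=sense(); e=s['ee_pos'];M=R.from_quat(s['tool_rot']).as_matrix(); print(e,s['qpos'][5])
im=snapshot('wrist'); 
for q,z in(('lid_center',.0925),('jar_lid',.106),('knob_grip',.068)):
    for d in models.landmark_of('wrist',q)[:2]:
        p=at('wrist',*d['location'],.08 if q=='jar_lid' else z,s); print(q,round(d['p'],2),np.round(d['location']),p.round(4),(M.T@(p-e)*100).round(2))
for d in models.cut_out('wrist','jar_lid')[:2]: print(np.round(d['rect']),d['p'])
im2=snapshot('scene');im2=im2[180:260,200:290]
save(np.hstack([im[:,100:],cv2.resize(im2,(388,384))]),'w5.png')
E
```

```text
time: 13.0
ee_pos: [0.5356, 0.0121, 0.1802]
tool_rot: [0.91, 0.415, -0.001, -0.001]
wrist_force: [0.6, 0.6, 0.7]
width: 0.999
gripper_force: 0.0
[0.5356102  0.01214434 0.18021229] 2.307658102068392
lid_center 0.87 [190. 255.] [0.5323 0.0116 0.0925] [-0.24 -0.2   8.77]
lid_center 0.63 [236. 340.] [ 0.5637 -0.0756  0.0925] [-4.77  7.9   8.76]
jar_lid 0.96 [182. 251.] [0.532  0.0167 0.08  ] [ 0.12 -0.54 10.02]
jar_lid 0.7 [232. 338.] [ 0.5633 -0.0787  0.08  ] [-5.03  8.07 10.01]
knob_grip 0.81 [ 63. 185.] [0.5573 0.1311 0.068 ] [10.42 -6.13 11.22]
[345. 236.  72.  62.] 0.95
[257. 188.  73.  66.] 0.62
```

View pics/w5.png

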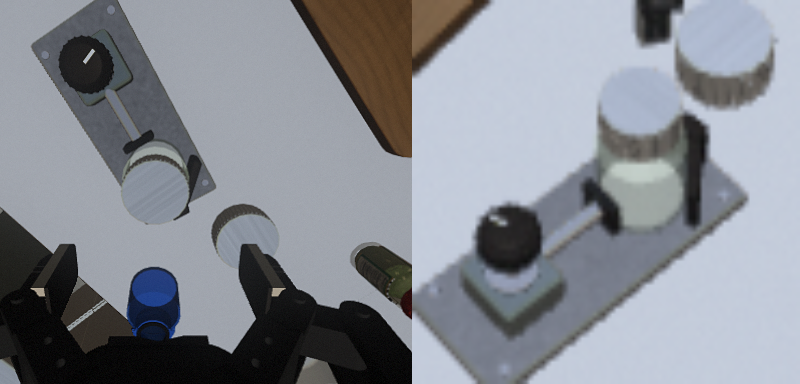

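The knob pointer has turned and the jaw sits on the jar. The lid is centred at (255,190), so I descend onto it.

```bash
python3 -m handwheel '[[100,-0.1,-0.1,3,0,0,0],[100,-0.1,-0.1,3,0,0,0],[100,0,0,2.5,0,0,0],[100,0,0,1,0,0,0],[100,0,0,0.5,0,0,0]]' 80; python3 -c "
from h import *
s=sense();print(s['ee_pos'],s['wrist_force'])"; python3 -m handwheel '[[75,0,0,0,0,0,0],[65,0,0,0,0,0,0],[58,0,0,0,0,0,0],[55,0,0,0,0,0,0],[55,0,0,0,0,0,0]]' 60
```

```text
time: 13.92
ee_pos: [0.5338, 0.0121, 0.0817]
tool_rot: [0.91, 0.416, 0.0, 0.0]
wrist_force: [-0.0, -0.7, 0.4]
width: 1.001
gripper_force: 0.0
[0.53382909 0.01209381 0.08171609] [-0.04924165 -0.65502981  0.36749876]
time: 14.55
ee_pos: [0.5336, 0.0127, 0.0835]
tool_rot: [0.91, 0.416, 0.001, -0.001]
wrist_force: [-3.2, 3.1, 5.5]
width: 0.65
gripper_force: 62.2
```

```bash
python3 -m handwheel '[[55,0,0,0,0,0,0],[55,0,0,-0.02,0,0,-0.1],[55,0,0,-0.02,0,0,-0.14],[55,0,0,-0.02,0,0,-0.14],[55,0,0,-0.02,0,0,-0.14]]' 100; python3 -c "
from h import *
s=sense();print(s['wrist_force'],s['ft_torque'],s['width'],s['qpos'][5])"; python3 -m handwheel '[[55,0,0,-0.03,0,0,-0.14],[55,0,0,-0.03,0,0,-0.14],[55,0,0,-0.03,0,0,-0.14],[55,0,0,-0.03,0,0,-0.14],[55,0,0,0,0,0,0]]' 100; python3 -c "
from h import *
s=sense();print(s['wrist_force'],s['ft_torque'],s['width'],s['qpos'][5])"
```

```text
time: 15.18
ee_pos: [0.5354, 0.0123, 0.0851]
tool_rot: [0.771, 0.637, 0.002, 0.001]
wrist_force: [-1.0, 1.8, 6.9]
width: 0.633
gripper_force: 103.8
[-0.9583253   1.83943123  6.88476253] [ 0.34241744  0.22931432 -0.08211228] 0.6326026277160457 1.7826529947243985
time: 15.8
ee_pos: [0.5361, 0.0122, 0.0864]
tool_rot: [0.566, 0.824, 0.002, 0.002]
wrist_force: [0.2, 0.4, 5.3]
width: 0.638
gripper_force: 104.0
[0.18798061 0.38792855 5.28486322] [ 0.10080147 -0.02434957  0.07025794] 0.6383515524616983 1.2261519022318637
```

```bash
python3 -m handwheel '[[55,0,0,0,0,0,-0.1],[55,0,0,0,0,0,-0.1],[55,0,0,0,0,0,-0.1],[55,0,0,0,0,0,0],[55,0,0,0,0,0,0]]' 100; python3 - <<'E'
from h import *
s=sense();print(s['wrist_force'],s['ft_torque'],s['width'],s['qpos'][5])
im=snapshot('wrist');im2=snapshot('scene')[180:260,200:290]
save(np.hstack([im[:,80:480],cv2.resize(im2,(388,384))]),'w6.png')
E
```

```text
time: 16.42
ee_pos: [0.536, 0.0123, 0.0865]
tool_rot: [0.437, 0.899, 0.002, 0.002]
wrist_force: [0.4, 1.1, 6.9]
width: 0.634
gripper_force: 104.0
[0.38963341 1.14703713 6.93484284] [0.22399336 0.0085487  0.02456706] 0.6344558904815111 0.9270286529356834
```

View pics/w6.png

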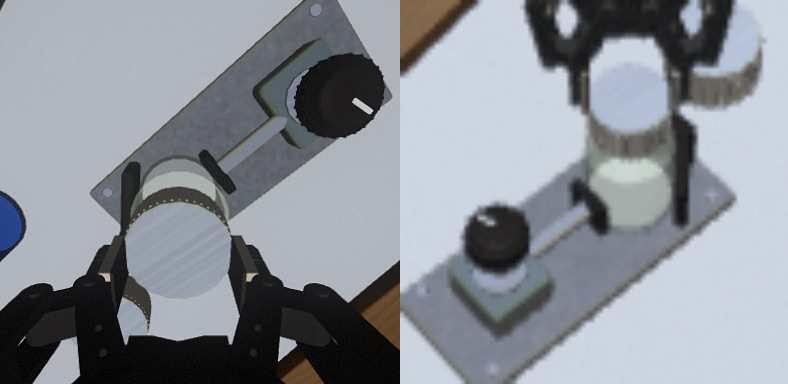

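```bash
python3 - <<'E'
import cv2,numpy as np
for f,c,ax in(('pics/w5.png',(155,192),22),('pics/w6.png',(178,252),36),('pics/w1.png',(293,200),18)):
    g=cv2.imread(f,0).astype(np.float32); x,y=c
    g=cv2.GaussianBlur(g,(0,0),1); gx=cv2.Sobel(g,5,1,0);gy=cv2.Sobel(g,5,0,1)
    Y,X=np.mgrid[:g.shape[0],:g.shape[1]];m=(X-x)**2+(Y-y)**2<ax**2
    a,b,d=(gx*gx)[m].mean(),(gx*gy)[m].mean(),(gy*gy)[m].mean()
    print(f,'gradient dir deg',np.degrees(.5*np.arctan2(2*b,a-d)),np.hypot(a-d,2*b)/(a+d))
E
```

```text
pics/w5.png gradient dir deg 55.738663 0.9500337
pics/w6.png gradient dir deg 57.890667 0.9564159
pics/w1.png gradient dir deg 31.647715 0.9443221
```

The lid streaks keep their angle in the wrist frame (56° against 58°), so the lid turned with the tool by about 79°. Next is a gentle lift while I watch the force.

```bash
python3 -m handwheel '[[55,0,0,-0.1,0,0,0],[55,0,0,-0.1,0,0,0],[55,0,0,-0.1,0,0,0],[55,0,0,0,0,0,0],[55,0,0,0,0,0,0]]' 100; python3 -m handwheel '[[55,0,0,-0.1,0,0,0],[55,0,0,-0.1,0,0,0],[55,0,0,-0.1,0,0,0],[55,0,0,0,0,0,0],[55,0,0,0,0,0,0]]'
```

```text
time: 17.15
ee_pos: [0.5355, 0.0123, 0.0872]
tool_rot: [0.437, 0.899, 0.001, 0.001]
wrist_force: [4.9, 3.2, -1.4]
width: 0.633
gripper_force: 105.7
time: 17.77
ee_pos: [0.5354, 0.0125, 0.0897]
tool_rot: [0.437, 0.899, 0.001, 0.001]
wrist_force: [6.0, 2.8, -3.1]
width: 0.631
gripper_force: 105.9
```

```bash
python3 -m handwheel '[[55,0,0.1,0,0,0,0],[55,0,0,0,0,0,0],[55,0,0,-0.1,0,0,0],[55,0,0,0,0,0,0],[55,0,0,0,0,0,0]]'; python3 - <<'E'
from h import *
s=sense();print(s['wrist_force'],s['ft_torque'],s['ee_pos'])
for d in models.landmark_of('scene','jar')[:0]:pass
im2=snapshot('scene');im=snapshot('wrist'); save(im2,'s7.png');save(im,'w7.png')
a=cv2.imread('pics/scene.png')[180:260,200:290];b=im2[180:260,200:290,::-1]
cv2.imwrite('pics/cmp.png',np.hstack([cv2.resize(x,(390,347),interpolation=cv2.INTER_CUBIC) for x in(a,b)]))
E
```

```text
time: 18.4
ee_pos: [0.5353, 0.0126, 0.0908]
tool_rot: [0.437, 0.899, 0.001, 0.001]
wrist_force: [5.3, 2.0, -2.6]
width: 0.631
gripper_force: 105.9
[ 5.29619998  2.00618835 -2.5913122 ] [ 0.41058248 -1.07886113  0.00317453] [0.53528826 0.01263462 0.0907696 ]
```

View pics/cmp.png

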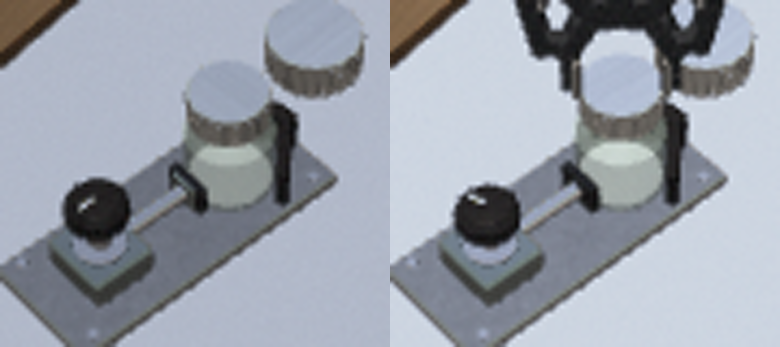

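```bash
python3 - <<'E'
import cv2,numpy as np
from h import proj
a=cv2.imread('pics/scene.png',0).astype(np.float32);b=cv2.imread('pics/s7.png',0).astype(np.float32)
def sh(r0,r1,c0,c1):
    k=8; t=cv2.resize(a[r0:r1,c0:c1],None,fx=k,fy=k,interpolation=cv2.INTER_CUBIC)
    w=cv2.resize(b[r0-4:r1+4,c0-4:c1+4],None,fx=k,fy=k,interpolation=cv2.INTER_CUBIC)
    m=cv2.matchTemplate(w,t,cv2.TM_CCOEFF_NORMED);_,v,_,l=cv2.minMaxLoc(m);return (np.array(l)/k-4).round(2),round(v,3)
print('jar low',sh(214,231,244,264),'liquid/edge',sh(208,228,246,262),'lid',sh(194,214,240,266),'stand R',sh(210,226,264,280),'stand L',sh(238,260,204,236),'knob',sh(219,232,212,232))
print([proj('scene',[.535,.012,z]) for z in(.012,.016)])
E
```

```text
jar low (array([ 0.25, -0.25]), 0.983) liquid/edge (array([ 0.25, -0.75]), 0.954) lid (array([ 0.88, -0.38]), 0.692) stand R (array([0., 0.]), 0.999) stand L (array([0., 0.]), 0.998) knob (array([0.12, 1.12]), 0.93)
[(np.float64(220.03611092660472), np.float64(253.8640928700145)), (np.float64(219.22031849251934), np.float64(253.85336931764172))]
```

```bash
python3 -m handwheel '[[55,0,0.1,-0.1,0,0,0],[55,0,0,-0.1,0,0,0],[55,0,0,-0.1,0,0,0],[55,0,0,-0.1,0,0,0],[55,0,0,0,0,0,0]]'; python3 - <<'E'
from h import *
s=sense();print(s['wrist_force'],s['ft_torque'],s['ee_pos'])
save(snapshot('scene'),'s8.png')
A=cv2.imread('pics/s7.png',0);B=cv2.imread('pics/s8.png',0)
def sh(r0,r1,c0,c1,k=8):
    t=cv2.resize(A[r0:r1,c0:c1],None,fx=k,fy=k,interpolation=cv2.INTER_CUBIC)
    w=cv2.resize(B[r0-4:r1+4,c0-4:c1+4],None,fx=k,fy=k,interpolation=cv2.INTER_CUBIC)
    m=cv2.matchTemplate(w,t,cv2.TM_CCOEFF_NORMED);_,v,_,l=cv2.minMaxLoc(m);return (np.array(l)/k-4).round(2),round(v,3)
print('jar',sh(214,231,244,264),sh(220,231,244,264),'lid',sh(194,208,242,266))
E
```

```text
time: 19.18
ee_pos: [0.5347, 0.0133, 0.0948]
tool_rot: [0.437, 0.899, -0.0, -0.0]
wrist_force: [1.6, 2.0, -1.7]
width: 0.635
gripper_force: 106.0
[ 1.59860929  1.95818972 -1.67394689] [ 0.46293478 -0.30409335  0.00958941] [0.53474803 0.01325759 0.09480011]
jar (array([0., 0.]), 0.997) (array([0., 0.]), 0.997) lid (array([ 0.  , -0.38]), 0.976)
```

The jar stayed put while the lid rose, so the thread is free. I'll lift 2.6 cm more.

```bash
python3 -m handwheel '[[55,0,0,-0.4,0,0,0],[55,0,0,-0.8,0,0,0],[55,0,0,-0.8,0,0,0],[55,0,0,-0.5,0,0,0],[55,0,0,-0.1,0,0,0]]';python3 -m handwheel '[[55,0,0,0,0,0,0],[55,0,0,0,0,0,0],[55,0,0,0,0,0,0],[55,0,0,0,0,0,0],[55,0,0,0,0,0,0]]'; python3 - <<'E'
from h import *
s=sense();print(s['wrist_force'],s['ee_pos'])
im=snapshot('wrist');im2=snapshot('scene');save(im2,'s9.png')
for c,q,z in(('wrist','jar_mouth',.097),('wrist','lid_center',.13),('scene','jar_mouth',.097),('scene','lid_center',.13),('scene','jar',.012)):
    for d in models.landmark_of(c,q)[:2]: print(c,q,round(d['p'],2),at(c,*d['location'],z,s).round(4))
save(np.hstack([im[:,80:480],cv2.resize(im2[170:250,205:295],(388,384),interpolation=cv2.INTER_CUBIC)]),'w9.png')
E
```

```text
time: 19.85
ee_pos: [0.5355, 0.0129, 0.1215]
tool_rot: [0.437, 0.899, 0.0, 0.0]
wrist_force: [-0.2, -0.0, 0.1]
width: 0.635
gripper_force: 106.1
time: 20.48
ee_pos: [0.5352, 0.0131, 0.1207]
tool_rot: [0.437, 0.899, -0.0, -0.0]
wrist_force: [-0.8, 0.5, -0.7]
width: 0.636
gripper_force: 106.1
[-0.77169994  0.48878821 -0.72462472] [0.53520033 0.01305238 0.1207229 ]
wrist jar_mouth 0.63 [ 0.4199 -0.1047  0.097 ]
wrist lid_center 0.64 [ 0.5265 -0.0364  0.13  ]
wrist lid_center 0.6 [0.5337 0.0134 0.13  ]
scene jar_mouth 0.96 [ 0.4261 -0.104   0.097 ]
scene jar_mouth 0.74 [0.5452 0.0291 0.097 ]
scene lid_center 0.85 [0.5365 0.0227 0.13  ]
scene lid_center 0.83 [ 0.5011 -0.0237  0.13  ]
scene jar 0.59 [ 0.4176 -0.1074  0.012 ]
```

View pics/w9.png

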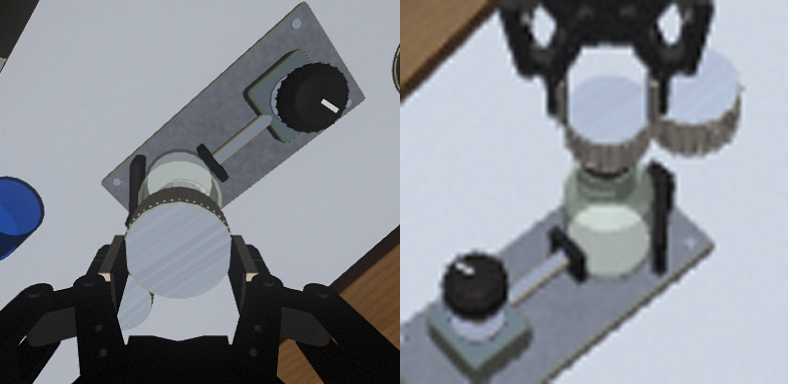

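The picture shows the lid held level above the open jar, with the neck and seal visible below it, the jar seated and the knob down and turned.

```bash
python3 -c "
from station import r
print(r.sign_off())"
```

```text
the job is handed in; nothing more can be done
None
```

I handed the job in with the knob turned to its stop and locked down, the jaw against the jar, and the unscrewed lid held level and centred about 2 cm above the open mouth. The jar stayed seated, but I could not measure the jaw's grip force, and the sign-off returned no verdict.

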